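Index the vial carousel, release its gate and hold it wide open

TASK

Turn the vial carousel one click clockwise (seen from above), so that its vial stands behind the gate. Then squeeze the gate's two catches until each stays released, the one with the round pegs first and the one with the flat plates second, swing the gate past its half-open detent to wide open, square to the front, and finish while still holding it there, because its spring draws it back when let go. Leave the black cap, the small card tray and the tweezers where they are.

Things in the scene. Friction and masses are not known exactly. Their poses are not given: they have to be found in the camera images.
- housing: Grey open-topped vial housing, fixed, 134 (x) x 164 (y) mm. Origin: on the carousel's axis at desk height; z up, -x is the front with the gate, +y runs along the front to the gate's free end (hinge at y -66, pull post at y +60). Walls 55 mm high. A bar (x -59 to -41, z 85 to 97) passes over the gate; on it stand the two catches, at y +33 and -33 (which is where varies).
- carousel_grip (a point): Grip point of the carousel's knob, on its axis, 120 mm above the desk; axes turn with the carousel. The knob is a black upright bar 42 mm long (x), 12 mm thick (y), z 103 to 135 mm; the catches begin 37 mm from its axis and top out at 135 mm. Below it a white disc 100 mm across with six places 60 degrees apart and one vial, its cap up to 80 mm.
- carousel (a joint): Angle, rad, growing clockwise seen from above; ball detents at 0, 1.047 and 2.094, each with 0.1 rad of free play either way; 0.1 to 0.25 N m to turn it from one to the next. Starts in the one at 0; at 1.047 the vial is behind the gate. Turns on low friction.
- round_catch: Squeeze catch with two upright round black pegs, 12 mm thick. Origin: underside of its steel base (44 along y x 18 x 8 mm), 97 mm above the desk; axes as the housing's. The pegs, 8 to 38 mm above the origin, are 35 mm over their outsides along y; pinched along y to 25 mm (about 4 N; geared together, 5 mm each) they stay by friction, and a hook 20 mm in front lifts off the gate.
- round_catch_tab (a joint): Travel of a peg of the round-peg catch: 0 latched, 0.005 m fully squeezed, where it stays by itself.
- square_catch: Squeeze catch with two flat upright black plates, 26 (x) x 6 (y) x 30 mm. Otherwise the same as round_catch: base, origin, axes, heights, 35 mm over the outsides pinched along y to 25 mm, force and hook.
- square_catch_tab (a joint): Travel of a plate of the flat-plate catch: 0 latched, 0.005 m fully squeezed, where it stays by itself.
- gate: Aluminium gate of bars, 134 mm long, 6 mm thick, z 14 to 80 mm, hung on a vertical hinge. Origin: on the hinge axis at desk height; its y axis runs along the gate to the free end, -x is its outer face; turns with the gate.
- gate_hinge (a point): Hinge axis of the gate, 112 mm above the desk (62 mm in front of the housing's origin, at y -66 in the housing's frame).
- gate_handle (a point): Grip point of the gate's pull post, 112 mm above the desk: a black upright round post, 14 mm thick, z 58 to 132 mm, 24 mm in front of the gate's plane and 126 mm along it from the hinge (128 mm from the hinge axis). The rest of the gate is below 80 mm, so above that the fingers can turn round the post.
- gate_swing (a joint): Angle of the gate, rad: 0 shut, growing as the free end swings out to the front (counter-clockwise seen from above), stop at 1.62. Held shut by the hooks. A spring pushes it shut (1 N at the post when shut, 2 N when wide). Between 0.4 and 0.65 it must climb over a sprung ball, the half-open detent (4 to 7 N at the post); let go behind it, the gate falls back to rest against the ball at about 0.7.
- fan (a point): Obstacle, fixed: middle of a desk fan with a round wire cage 0.35 m across, which faces the robot beyond and to the right of the housing, z 0.1 to 0.5 m. The cage begins about 130 mm nearer the robot than this point: come to the housing on the robot side of it.
- eyepiece_cap: Bystander: black round cap, 45 mm across, 14 mm high, loose on the desk. Origin under its centre.
- unit_tray_3: Bystander: small open cream card tray, 45 x 45 x 36 mm, loose on the desk. Origin under its centre.
- tweezers: Bystander: steel tweezers lying flat, 117 mm long (y), 13 mm wide, 10 mm high, loose on the desk. Origin under the centre.

How it is judged:
On the way, in this order (a step that is already met when the one before it is completed fails the run):
1. the carousel is turned one click clockwise, the vial behind the gate (value of joint carousel between 0.89 and 1.2 rad), for 0.2 s.
2. the round-peg catch is squeezed and released (value of joint round_catch_tab above 0.004 m), for 0.2 s.
3. then the flat-plate catch is squeezed and released (value of joint square_catch_tab above 0.004 m), for 0.2 s.
4. the gate is swung past its half-open detent (value of joint gate_swing above 1.15 rad), for 0.1 s.
At the end, for the whole second after the job is handed in: Carousel within about 0.15 rad of its second detent (1.047), both catches still released (tabs in by more than 4 of 5 mm), gate still and open by more than 1.35 rad (77 degrees; square is 90), held there by the fingers (contact force over 0.5 N) (all of step 1 and value of joint each of round_catch_tab, square_catch_tab above 0.004 m and value of joint gate_swing above 1.35 rad and velocity of joint gate_swing between -0.1 and 0.1 rad/s and contact force between the fingers and gate above 0.5 N); the arm keeps its last pose, push and grip.
It fails at once if the cap, the tray or the tweezers is moved by more than 20 mm (distance of any of eyepiece_cap, unit_tray_3, tweezers from where it was at the start of the episode above 0.02 m).
It also fails if it takes over 61 s, if anything falls off the work surface, if the arm or the gripper's body presses on something with over 40 N, if the wrist force passes 120 N, or if a joint passes its speed limit or range.

ROBOT

A 6-joint arm with a two-finger parallel gripper is mounted at the origin on a cart in front of the work surface, level with it; the furniture and walls round the work are solid. World frame = base frame: x ahead of the robot, y to its left, z up, the work surface at z = 0. Lengths are in m, angles in rad, forces in N, time in s.
With the tool pointing down it reaches from about 0.4 to 0.825 m from the base axis. Payload 7 kg.
Tool frame: the origin (TCP) lies at the very end of the fingers, on their centre line; the grasp point (between the pads) lies 19 mm behind it; z points along the fingers, y is the line along which they close (so a half turn about z gives the same grasp; the last joint's range is limited). The gripper opens to 88 mm and grips with 3 to 60 N. Pads are 19 mm wide; open, the fingers measure 130 mm over their backs; the gripper's body (78 mm by 193 mm) begins 47 mm behind the grasp point.
Start: joints at [1.43, 0.359, 0.012, 0, -1.224, -0.288], TCP at [0.281, 0.614, 0.204] pointing down, gripper open.
Joint ranges: [-3.07, 3.07], [-1.43, 2.12], [-1.02, 1.25], [-3.03, 1.67], [-3.05, -0], [-3.03, 3.03]. Speed limits (rad/s): [2.39, 2.39, 3.01, 3.14, 3.14, 3.14].

INTERFACE

Orientations are given as [roll, pitch, yaw] about the fixed x, y, z axes, in that order (R = Rz(yaw) Ry(pitch) Rx(roll)).
In Python, from cell import arm gives the robot as it stands.
- The arm moves only by the tool tcp_steps, called after ">>>" by a JSON object that holds its "api" and its "payload", one argument or row to a line. Schema: {"type":"object","properties":{"steps":{"type":"array","items":{"type":"array","items":{"type":"number"},"minItems":6,"maxItems":6},"minItems":1,"maxItems":10},"aperture":{"type":"number"},"grip_n":{"type":"number"},"only":{"type":"string"},"quiet":{"type":"boolean"},"lines":{"type":"string"}},"required":["steps"],"additionalProperties":false}. steps is a list of rows, 1 to 10 of them, each of 6 numbers: dx, dy, dz in m, then a rotation vector rx, ry, rz in rad; each row shifts and turns the commanded pose from where the row before left it, along the tool's axes as they then stand; what a row does not reach is not made up. A row lasts 1/10 s, in which the tool goes at most 0.05 m and 0.15 rad, less where a joint would pass 70% of its speed; a pose out of reach is approached as far as the arm can. aperture is the finger opening in m, set as the call begins (left out keeps the last). The fingers move at their own pace and stop on an object; grip_n is the grip in N (left out, the last holds). Time passes only in rows, so rows that do not move let the fingers close. The tool returns the time, the measured TCP pose, the force, the opening and the grip force at its end. only (a regular expression) keeps the lines of the reply that match it, lines (a string "A,B") keeps lines A to B, and quiet returns only ok. Input that does not fit is refused with a message, and nothing moves.
- arm.state(): the state, without advancing time (a new reading comes with each control period).
- arm.snapshot(name): name is "scene" or "top" or "wrist"; returns the picture (420x560x3 uint8, red, green, blue); there is no depth.
- arm.camera_info(name): a dict with "intrinsics" (3x3 intrinsics, pixels), "cam_to_world" (4x4, takes a point from camera to world coordinates). Camera axes: x right, y up, looking along -z (the intrinsics and any distortion apply to the point x, -y, -z); pixel columns grow to the right and rows downward; lengths in m; the calibration is good to about 2 mm. A picture is of the moment at which its call begins: read the wrist's pose just before it. camera_info takes no time and is no camera call; for the wrist camera it gives the pose at the moment of the call.
- arm.sign_off(): hands the job in; it is judged then, once.
The state is a dict: "clock": time; "joint_pos": joint angles; "qvel": joint speeds; "tau": joint torques, N m; "eef_pos": TCP position; "orientation": TCP orientation; "force": force on the tool from outside, world axes, zero at the start; "torque": the same for the moment, N m; "grip_width": finger opening in m; "gripper_force": force on a finger pad.
Only numpy, scipy, OpenCV 4.12 (cv2) and the standard library are available. Lean on these libraries where they do the work, as an engineer would, in place of code of your own. Each camera call takes 0.05 s, during which the arm holds its last target. There are 200 camera calls.

## Working session

There is one attempt and no reset: what is moved stays moved. The work goes in short steps, Python scripts to look and compute and a tool call to move; the robot and the scene stay as the last step left them, time stands still between calls to the robot, and variables do not carry over. Pictures are saved under pics/ and viewed, at most 10 in all, crops included, and the job is handed in when it is done.

```bash
ls; mkdir -p pics
```

Run:
```python
from cell import arm
import cv2,numpy as np
s=arm.state();print({k:np.round(v,3).tolist() for k,v in s.items()})
for n in("scene","top"):
    im=arm.snapshot(n);cv2.imwrite(f"pics/{n}0.png",im[:,:,::-1]);i=arm.camera_info(n);print(n,np.round(i["intrinsics"],1).tolist(),np.round(i["cam_to_world"],3).tolist(),[k for k in i])
```

```text
cell.py
pics
{'clock': 0.0, 'joint_pos': [1.43, 0.359, 0.011, -0.0, -1.224, -0.288], 'qvel': [0.0, -0.0, 0.001, 0.001, 0.0, 0.003], 'tau': [0.001, -58.273, 29.306, 6.997, 0.007, -0.0], 'eef_pos': [0.28, 0.613, 0.203], 'orientation': [3.14, -0.0, -0.429], 'force': [-0.816, -0.037, -0.042], 'torque': [-0.003, 0.028, 0.028], 'gripper_force': 0.0, 'grip_width': 0.088}
scene [[442.9, 0.0, 281.2], [0.0, 442.9, 207.7], [0.0, 0.0, 1.0]] [[0.476, 0.549, -0.687, -0.106], [-0.879, 0.3, -0.37, -0.326], [0.003, 0.78, 0.626, 0.765], [0.0, 0.0, 0.0, 1.0]] ['intrinsics', 'cam_to_world']
top [[496.0, 0.0, 273.0], [0.0, 496.0, 213.5], [0.0, 0.0, 1.0]] [[-0.004, 0.997, -0.079, 0.453], [-1.0, -0.005, -0.012, -0.002], [-0.012, 0.079, 0.997, 1.251], [0.0, 0.0, 0.0, 1.0]] ['intrinsics', 'cam_to_world']
```

View pics/scene0.png

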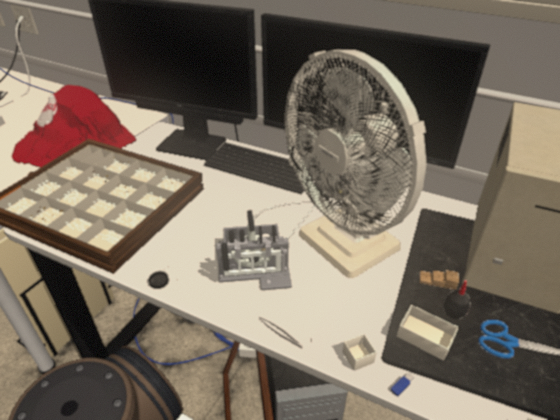

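View pics/top0.png

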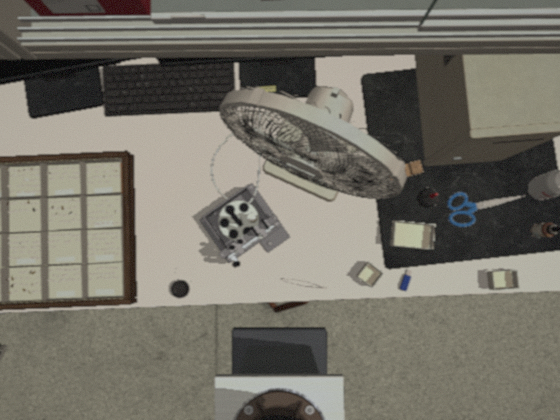

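The top view shows the housing at about (242,220), rotated, with the cap at (179,289), tweezers at (303,283) and tray at (366,273). I'll zoom into both views.

Run:
```python
import cv2,numpy as np
a=cv2.imread("pics/top0.png")[175:275,185:300];b=cv2.imread("pics/scene0.png")[200:300,195:305]
f=lambda c:cv2.resize(c,(400,400*c.shape[0]//c.shape[1]),interpolation=cv2.INTER_CUBIC)
A,B=f(a),f(b);h=min(len(A),len(B));cv2.imwrite("pics/z0.png",np.hstack([A[:h],B[:h]]))
```

```text
(no output)
```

View pics/z0.png

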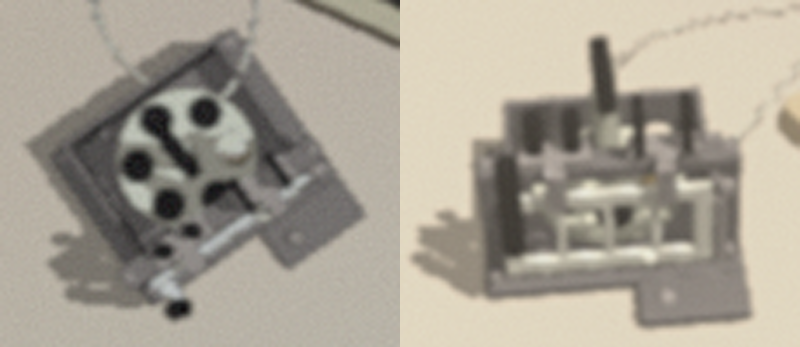

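The zoom shows the knob bar centred about (178,148) in the left crop and the pull post at (177,308). The round pegs are at (163,250) and (190,230), near the post. The flat plates are at (235,190) and (275,170), near the hinge. So the housing yaw is about 38°.

Create h.py:
```python
from cell import arm
import cv2,numpy as np
from scipy.spatial.transform import Rotation as R
def ray(i,u,v):
    K,T=i["intrinsics"],np.array(i["cam_to_world"]);p=np.linalg.solve(K,[u,v,1]);return T[:3,3],T[:3,:3]@(p*[1,-1,-1])
def onz(i,u,v,z):
    o,d=ray(i,u,v);return o+d*(z-o[2])/d[2]
def proj(i,P):
    T=np.linalg.inv(i["cam_to_world"]);c=T[:3,:3]@np.array(P)+T[:3,3];q=np.array(i["intrinsics"])@(c*[1,-1,-1]);return q[:2]/q[2]
def tri(L):
    A=np.zeros((3,3));b=np.zeros(3);
    for o,d in L:
        d=d/np.linalg.norm(d);M=np.eye(3)-np.outer(d,d);A+=M;b+=M@o
    return np.linalg.solve(A,b)
def goal(P,rpy):
    s=arm.state();R0=R.from_euler('xyz',s["orientation"]);Rg=R.from_euler('xyz',rpy)
    print("t",s["clock"],"d tool",np.round(R0.inv().apply(np.array(P)-s["eef_pos"]),4),"rot",np.round((R0.inv()*Rg).as_rotvec(),4),"j",np.round(s["joint_pos"],2))
```

Run:
```python
from h import *
i=arm.camera_info("top");z=lambda u,v:(185+u/3.478,175+v/3.478)
for n,u,v,h in[("knob",178,148,.135),("post",177,308,.132),("peg",163,250,.135),("peg",190,230,.135),("pl",235,190,.135),("pl",275,170,.135)]:print(n,onz(i,*z(u,v),h).round(3))
for n,u,v in[("cap",179,289),("tw",303,283),("tray",366,273),("fan",310,150)]:print(n,onz(i,u,v,0.01 if n!="fan" else .3).round(3))
w=arm.camera_info("wrist");s=arm.state();Rt=R.from_euler('xyz',s["orientation"]);T=w["cam_to_world"]
print("cam in tool",Rt.inv().apply(T[:3,3]-s["eef_pos"]).round(3),(Rt.inv().as_matrix()@T[:3,:3]).round(3).tolist(),np.round(w["intrinsics"],0).tolist())
goal([.46,.08,.33],[3.1416,0,-.429])
```

```text
knob [0.532 0.094 0.135]
post [0.429 0.095 0.132]
peg [0.466 0.104 0.135]
peg [0.479 0.086 0.135]
pl [0.505 0.057 0.135]
pl [0.517 0.031 0.135]
cap [0.364 0.247 0.01 ]
tw [ 0.377 -0.061  0.01 ]
tray [ 0.401 -0.218  0.01 ]
fan [ 0.651 -0.063  0.3  ]
cam in tool [ 0.073 -0.    -0.18 ] [[-0.001, 0.962, 0.272], [1.0, 0.001, 0.0], [-0.0, 0.272, -0.962]] [[298.0, 0.0, 281.0], [0.0, 298.0, 203.0], [0.0, 0.0, 1.0]]
t 0.1 d tool [ 0.3851  0.4107 -0.1261] rot [ 0.0015 -0.0001  0.0001] j [ 1.43  0.36  0.01 -0.   -1.22 -0.29]
```

>>> {"api": "tcp_steps", "payload": {
  "steps": [
    [0.03, 0.035, -0.01, 0, 0, 0],
    [0.03, 0.035, -0.01, 0, 0, 0],
    [0.03, 0.035, -0.01, 0, 0, 0],
    [0.03, 0.035, -0.01, 0, 0, 0],
    [0.03, 0.035, -0.01, 0, 0, 0],
    [0.03, 0.035, -0.01, 0, 0, 0],
    [0.03, 0.035, -0.01, 0, 0, 0],
    [0.03, 0.035, -0.01, 0, 0, 0],
    [0.03, 0.035, -0.01, 0, 0, 0],
    [0.03, 0.035, -0.01, 0, 0, 0]
  ],
  "aperture": 0.03
}}

```text
clock: 1.1
eef_pos: [0.4078, 0.1689, 0.3045]
orientation: [-3.141, 0.0, -0.428]
force: [1.1, 0.2, -0.1]
grip_width: 0.0303
gripper_force: 0.0
```

>>> {"api": "tcp_steps", "payload": {
  "steps": [
    [0, 0, 0, 0, 0, 0.14],
    [0, 0, 0, 0, 0, 0.14],
    [0, 0, 0, 0, 0, 0.14],
    [0, 0, 0, 0, 0, 0.14],
    [0, 0, 0, 0, 0, 0.14],
    [0, 0, 0, 0, 0, 0.14],
    [0, 0, 0, 0, 0, 0.14],
    [0, 0, 0, 0, 0, 0.14],
    [0, 0, 0, 0, 0, 0.14],
    [0, 0, 0, 0, 0, 0.14]
  ]
}}

```text
clock: 2.1
eef_pos: [0.4077, 0.1706, 0.3038]
orientation: [3.141, -0.0, -1.835]
force: [0.8, 0.3, 0.1]
grip_width: 0.0303
gripper_force: 0.0
```

```bash
python3 -c "
from h import *
goal([.49,.08,.25],[3.1416,0,-2.48])"
```

```text
t 2.1 d tool [ 0.066  -0.1031  0.0537] rot [ 3.000e-04 -6.000e-04  6.454e-01] j [ 0.85 -0.09 -0.3  -0.   -1.37 -1.11]
```

>>> {"api": "tcp_steps", "payload": {
  "steps": [
    [0.016, -0.026, 0.013, 0, 0, 0],
    [0.016, -0.026, 0.013, 0, 0, 0],
    [0.016, -0.026, 0.013, 0, 0, 0],
    [0.018, -0.025, 0.014, 0, 0, 0],
    [0, 0, 0, 0, 0, 0.13],
    [0, 0, 0, 0, 0, 0.13],
    [0, 0, 0, 0, 0, 0.13],
    [0, 0, 0, 0, 0, 0.13],
    [0, 0, 0, 0, 0, 0.125],
    [0, 0, 0, 0, 0, 0]
  ]
}}

```text
clock: 3.1
eef_pos: [0.4905, 0.0806, 0.2508]
orientation: [3.141, -0.001, -2.476]
force: [-0.4, -0.2, 0.4]
grip_width: 0.0298
gripper_force: 0.0
```

Run:
```python
from h import *
import pickle
w=arm.camera_info("wrist");im=arm.snapshot("wrist");cv2.imwrite("pics/w1.png",im[:,:,::-1]);pickle.dump(w,open("w1.p","wb"))
s=arm.state();print(np.round(s["joint_pos"],2))
```

```text
[ 0.56  0.03 -0.29 -0.   -1.24 -1.46]
```

View pics/w1.png

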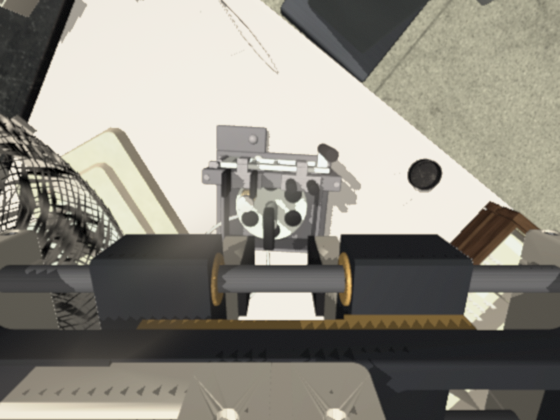

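The wrist view shows the housing at about (270,190), seen from the front side. The knob bar is at (268,228), the post at (325,153) and the cap at (425,173). I'll take a second view from a shifted position and zoom into both.

>>> {"api": "tcp_steps", "payload": {
  "steps": [
    [0, 0.03, 0.02, 0, 0, 0],
    [0, 0.03, 0.02, 0, 0, 0],
    [0, 0, 0, 0, 0, 0],
    [0, 0, 0, 0, 0, 0]
  ]
}}

```text
clock: 3.55
eef_pos: [0.4533, 0.1281, 0.2111]
orientation: [-3.141, -0.0, -2.469]
force: [0.3, 0.3, 0.9]
grip_width: 0.0299
gripper_force: 0.0
```

Run:
```python
from h import *
import pickle
w=arm.camera_info("wrist");im=arm.snapshot("wrist")[:,:,::-1];cv2.imwrite("pics/w2.png",im);pickle.dump(w,open("w2.p","wb"))
a=cv2.imread("pics/w1.png")
u,v=proj(w,[.5,.07,.13]);print(u,v)
u,v=int(u)-60,int(v)-70
A=a[110:260,195:355]; B=im[max(v-20,0):max(v-20,0)+150,u-20:u+140];print("B origin",u-20,max(v-20,0))
f=lambda c:cv2.resize(c,(400,375),interpolation=cv2.INTER_CUBIC)
o=np.hstack([f(A),f(B)]);o=(255*(o/255.)**.6).astype(np.uint8);cv2.imwrite("pics/z1.png",o)
```

```text
198.90408614355255 202.78385330117965
B origin 118 112
```

View pics/z1.png

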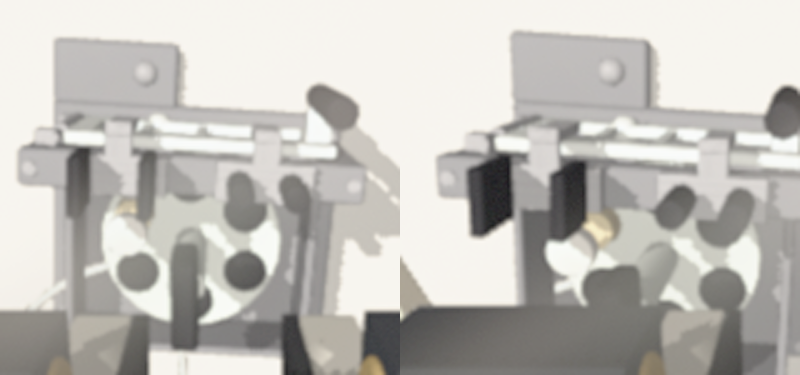

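The crops show the flat plates clearly. In view 2 their top edges' midpoints are about (471,202) and (554,210), and in view 1 about (70,187) and (139,190). The pegs' tops are near (245,215) and (298,215) in view 1 and (668,220) and (714,230) in view 2. The knob top is at (184,296) in view 1, and the post top is at (345,112) and (783,118).

Run:
```python
from h import *
import pickle
w1,w2=[pickle.load(open(f"w{k}.p","rb")) for k in(1,2)];t=arm.camera_info("top")
a=lambda u,v:(195+u/2.5,110+v/2.5); b=lambda u,v:(118+(u-400)/2.5,112+v/2.5)
for n,p,q in[("plA",(70,187),(471,202)),("plB",(139,190),(554,210)),("pegA",(245,215),(668,220)),("pegB",(298,215),(714,230)),("post",(345,112),(783,118)),("barL",(18,165),(437,172))]:
    print(n,"tri",tri([ray(w1,*a(*p)),ray(w2,*b(*q))]).round(4),"z.135",onz(w1,*a(*p),.135).round(4),onz(w2,*b(*q),.135).round(4))
p=a(184.5,296);print("knob",tri([ray(w1,*p),ray(t,236.2,217.5)]).round(4),onz(w1,*p,.135).round(4))
for c in[(184.5,243),(184.5,350)]:print(onz(w1,*a(*c),.135).round(4))
# disc holes at z? rim extremes; bar ends
for c in[(18,165),(365,185)]:print("bar",onz(w1,*a(*c),.097).round(4))
for c in[(55,38),(180,45)]:print("pad",onz(w1,*a(*c),0).round(4))
```

```text
plA tri [0.5193 0.0289 0.1353] z.135 [0.5196 0.0291 0.135 ] [0.5193 0.0287 0.135 ]
plB tri [0.5047 0.0525 0.1312] z.135 [0.5033 0.0518 0.135 ] [0.5035 0.0533 0.135 ]
pegA tri [0.4815 0.0889 0.1415] z.135 [0.4849 0.0922 0.135 ] [0.4813 0.0871 0.135 ]
pegB tri [0.4668 0.1011 0.1632] z.135 [0.4715 0.1093 0.135 ] [0.4741 0.1021 0.135 ]
post tri [0.4277 0.0971 0.1337] z.135 [0.4279 0.097  0.135 ] [0.4273 0.0969 0.135 ]
barL tri [0.5373 0.0031 0.0941] z.135 [0.5251 0.0074 0.135 ] [0.5174 0.0138 0.135 ]
knob [0.5327 0.0959 0.1222] [0.5282 0.0942 0.135 ]
[0.5097 0.08   0.135 ]
[0.5479 0.1093 0.135 ]
bar [0.5368 0.0038 0.097 ]
bar [0.4466 0.1338 0.097 ]
pad [ 0.4943 -0.0296  0.    ]
pad [0.4541 0.0278 0.    ]
```

Create g.py:
```python
from h import *
import sys
O=np.array([.533,.0955]);Y=.607
def W(x,y):return O+np.array([[np.cos(Y),-np.sin(Y)],[np.sin(Y),np.cos(Y)]])@[x,y]
x,y,z,yaw=map(float,sys.argv[1:5]);p=W(x,y);print(p.round(4));goal([*p,z],[np.pi,0,yaw+Y-np.pi])
```

```bash
python3 g.py 0 0 .165 0;python3 g.py 0 0 .108 0
```

```text
[0.533  0.0955]
t 3.6 d tool [-0.0417 -0.0746  0.0466] rot [-0.0004  0.0005  0.064 ] j [ 0.69  0.01 -0.41  0.   -1.15 -1.59]
[0.533  0.0955]
t 3.6 d tool [-0.0417 -0.0746  0.1036] rot [-0.0004  0.0005  0.064 ] j [ 0.69  0.01 -0.41  0.   -1.15 -1.59]
```

>>> {"api": "tcp_steps", "payload": {
  "steps": [
    [-0.02, -0.037, 0.02, 0, 0, 0],
    [-0.02, -0.037, 0.02, 0, 0, 0],
    [0, 0, 0.006, 0, 0, 0.064],
    [0, 0, 0, 0, 0, 0],
    [0, 0, 0, 0, 0, 0]
  ]
}}

```text
clock: 4.1
eef_pos: [0.5312, 0.094, 0.1656]
orientation: [-3.141, 0.0, -2.536]
force: [-0.1, -0.5, -0.2]
grip_width: 0.0301
gripper_force: 0.0
```

Run:
```python
from h import *
im=arm.snapshot("wrist")[:,:,::-1];t=arm.snapshot("top")[:,:,::-1]
A=cv2.resize(im[100:300,180:380],(400,400),interpolation=cv2.INTER_CUBIC);B=cv2.resize(t[175:275,185:285],(400,400),interpolation=cv2.INTER_CUBIC)
o=np.hstack([A,B]);cv2.imwrite("pics/z2.png",(255*(o/255.)**.6).astype(np.uint8))
```

```bash
python3 g.py 0 0 .108 0
```

```text
[0.533  0.0955]
t 4.2 d tool [-0.0019 -0.0004  0.0582] rot [-0.0003  0.0018 -0.0012] j [ 0.54  0.16 -0.34  0.   -1.06 -1.51]
```

View pics/z2.png

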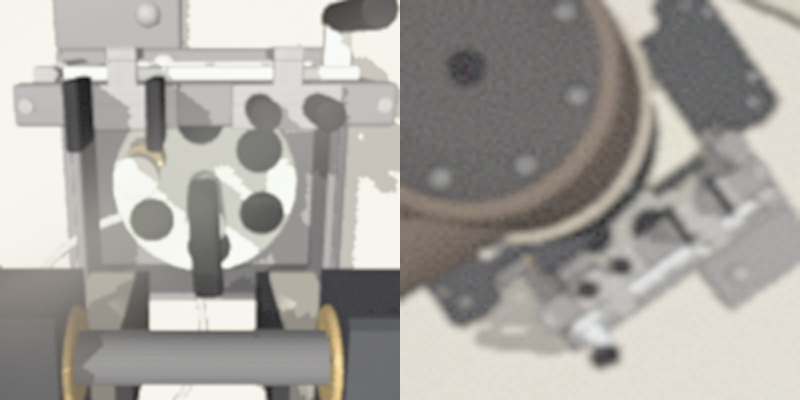

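The knob at (206,240) in the left crop is centred between the fingers at 110 and 290, so I'll descend and grip.

>>> {"api": "tcp_steps", "payload": {
  "steps": [
    [-0.002, 0, 0.02, 0, 0, 0],
    [0, 0, 0.02, 0, 0, 0],
    [0, 0, 0.018, 0, 0, 0],
    [0, 0, 0, 0, 0, 0]
  ]
}}

```text
clock: 4.6
eef_pos: [0.531, 0.0956, 0.1061]
orientation: [3.141, -0.002, -2.536]
force: [-0.7, -0.6, 0.4]
grip_width: 0.0299
gripper_force: 0.0
```

>>> {"api": "tcp_steps", "payload": {
  "steps": [
    [0, 0, 0, 0, 0, 0],
    [0, 0, 0, 0, 0, 0],
    [0, 0, 0, 0, 0, 0],
    [0, 0, 0, 0, 0, 0],
    [0, 0, 0, 0, 0, 0]
  ],
  "aperture": 0,
  "grip_n": 40
}}

```text
clock: 5.1
eef_pos: [0.533, 0.0965, 0.1084]
orientation: [3.141, 0.002, -2.537]
force: [-3.7, 3.9, 6.1]
grip_width: 0.011
gripper_force: 39.7
```

>>> {"api": "tcp_steps", "payload": {
  "steps": [
    [0, 0, 0, 0, 0, 0.13],
    [0, 0, 0, 0, 0, 0.13],
    [0, 0, 0, 0, 0, 0.13],
    [0, 0, 0, 0, 0, 0.13],
    [0, 0, 0, 0, 0, 0.13],
    [0, 0, 0, 0, 0, 0.13],
    [0, 0, 0, 0, 0, 0.13],
    [0, 0, 0, 0, 0, 0.137],
    [0, 0, 0, 0, 0, 0],
    [0, 0, 0, 0, 0, 0]
  ]
}}

```text
clock: 6.1
eef_pos: [0.533, 0.0969, 0.1084]
orientation: [3.139, 0.001, 2.699]
force: [-4.3, 5.1, 6.3]
grip_width: 0.011
gripper_force: 39.7
```

```bash
python3 g.py 0 0 .108 -1.047
```

```text
[0.533  0.0955]
t 6.1 d tool [-0.0006 -0.0013  0.0004] rot [ 0.0028  0.0009 -0.003 ] j [ 0.54  0.22 -0.41 -0.   -0.93 -2.55]
```

>>> {"api": "tcp_steps", "payload": {
  "steps": [
    [0, 0, 0, 0, 0, 0],
    [0, 0, 0, 0, 0, 0],
    [0, 0, 0, 0, 0, 0],
    [0, 0, -0.02, 0, 0, 0],
    [0, 0, -0.03, 0, 0, 0],
    [0, 0, -0.02, 0, 0, 0],
    [0, 0, 0, 0, 0, 0]
  ],
  "aperture": 0.021,
  "grip_n": 20
}}

```text
clock: 6.8
eef_pos: [0.5342, 0.096, 0.1801]
orientation: [3.138, 0.004, 2.699]
force: [0.1, 0.7, 0.1]
grip_width: 0.0213
gripper_force: 0.0
```

>>> {"api": "tcp_steps", "payload": {
  "steps": [
    [0, 0, 0, 0, 0, -0.13],
    [0, 0, 0, 0, 0, -0.13],
    [0, 0, 0, 0, 0, -0.13],
    [0, 0, 0, 0, 0, -0.13],
    [0, 0, 0, 0, 0, -0.13],
    [0, 0, 0, 0, 0, -0.13],
    [0, 0, 0, 0, 0, -0.13],
    [0, 0, 0, 0, 0, -0.137],
    [0, 0, 0, 0, 0, 0]
  ]
}}

```text
clock: 7.7
eef_pos: [0.5321, 0.0953, 0.1763]
orientation: [3.141, -0.001, -2.536]
force: [0.1, 0.2, 0.2]
grip_width: 0.0208
gripper_force: 0.0
```

```bash
python3 g.py -.05 .033 .111 0
```

Run:
```python
from h import *
im=arm.snapshot("wrist")[:,:,::-1]
A=cv2.resize(im[60:300,150:410],(780,600*1),interpolation=cv2.INTER_CUBIC)
cv2.imwrite("pics/z3.png",(255*(A/255.)**.6).astype(np.uint8))
```

```text
[0.4731 0.0941]
t 7.7 d tool [0.0491 0.0325 0.0654] rot [ 0.0002 -0.0012 -0.0014] j [ 0.54  0.16 -0.32 -0.   -1.09 -1.51]
```

View pics/z3.png

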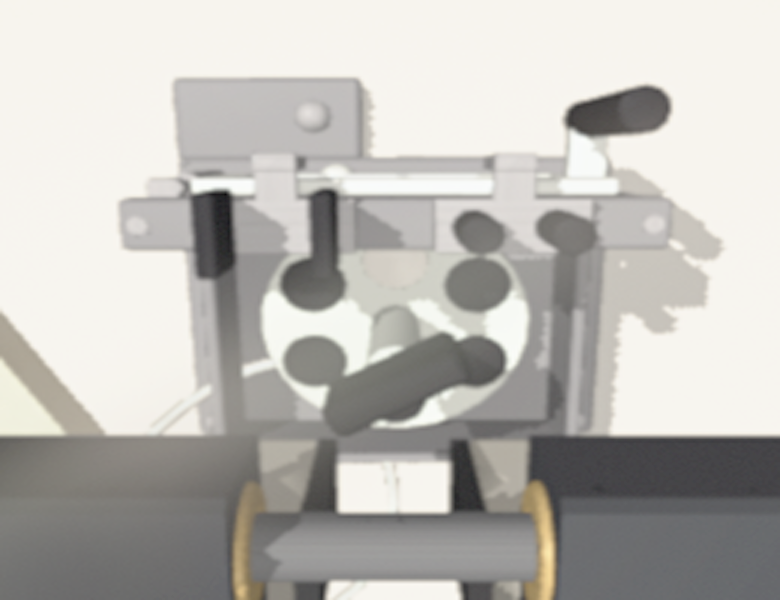

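The carousel has turned one click: the knob is now oblique and the vial is at (393,265) behind the gate. The peg tops are at about (485,238) and (573,236), so I'll check those against the plan.

Run:
```python
from h import *
w=arm.camera_info("wrist")
p=[onz(w,150+u/3,60+v/2.5,.135) for u,v in[(485,238),(573,236),(202,234),(319,232),(650,104)]]
for q in p:print(q.round(4))
print("round",((p[0]+p[1])/2).round(4),"plates +y faces mid",((p[2]+p[3])/2).round(4))
```

```text
[0.4803 0.0875 0.135 ]
[0.4676 0.105  0.135 ]
[0.5186 0.0294 0.135 ]
[0.5019 0.0528 0.135 ]
[0.428  0.0975 0.135 ]
round [0.4739 0.0963 0.135 ] plates +y faces mid [0.5102 0.0411 0.135 ]
```

>>> {"api": "tcp_steps", "payload": {
  "steps": [
    [0.025, 0.016, 0, 0, 0, 0],
    [0.024, 0.0165, 0, 0, 0, 0],
    [0, 0, 0.012, 0, 0, 0],
    [0, 0, 0, 0, 0, 0],
    [0, 0, 0, 0, 0, 0]
  ],
  "aperture": 0.046,
  "grip_n": 15
}}

```text
clock: 8.25
eef_pos: [0.4741, 0.0946, 0.1649]
orientation: [-3.141, -0.0, -2.539]
force: [-0.1, 0.1, 0.5]
grip_width: 0.0458
gripper_force: 0.0
```

```bash
python3 g.py -.05 .033 .111 0
```

```text
[0.4731 0.0941]
t 8.25 d tool [0.0011 0.0002 0.0539] rot [-0.0003 -0.0005 -0.0049] j [ 0.61  0.07 -0.46  0.   -1.04 -1.57]
```

>>> {"api": "tcp_steps", "payload": {
  "steps": [
    [0, 0.001, 0.02, 0, 0, 0],
    [0, 0, 0.02, 0, 0, 0],
    [0, 0, 0.014, 0, 0, 0],
    [0, 0, 0, 0, 0, 0]
  ]
}}

```text
clock: 8.65
eef_pos: [0.4726, 0.0948, 0.1093]
orientation: [3.141, -0.004, -2.539]
force: [-0.3, -0.7, 0.1]
grip_width: 0.0457
gripper_force: 0.0
```

>>> {"api": "tcp_steps", "payload": {
  "steps": [
    [0, 0, 0, 0, 0, 0],
    [0, 0, 0, 0, 0, 0],
    [0, 0, 0, 0, 0, 0],
    [0, 0, 0, 0, 0, 0],
    [0, 0, 0, 0, 0, 0],
    [0, 0, 0, 0, 0, 0],
    [0, 0, 0, 0, 0, 0],
    [0, 0, 0, 0, 0, 0]
  ],
  "aperture": 0.018,
  "grip_n": 15
}}

```text
clock: 9.45
eef_pos: [0.4738, 0.0957, 0.1127]
orientation: [-3.141, 0.002, -2.537]
force: [-2.5, 0.3, 10.7]
grip_width: 0.0187
gripper_force: 4.9
```

Run:
```python
from h import *
im=arm.snapshot("wrist")[:,:,::-1];s=arm.snapshot("scene")[:,:,::-1];print(arm.state()["grip_width"])
A=cv2.resize(im[60:260,150:410],(420,323),interpolation=cv2.INTER_CUBIC);B=cv2.resize(s[200:300,190:307],(380,323),interpolation=cv2.INTER_CUBIC)
cv2.imwrite("pics/z4.png",(255*(np.hstack([A,B])/255.)**.6).astype(np.uint8))
```

```text
0.018044431993437093
```

View pics/z4.png

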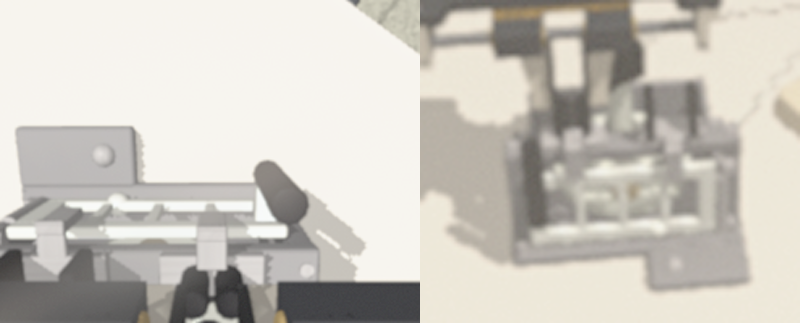

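Run:
```python
from h import *
w=arm.camera_info("wrist");s=arm.state();P=np.array(s["eef_pos"]);print(P)
Rt=R.from_euler('xyz',s["orientation"])
for dy in(-.009,0,.009):
  q=proj(w,P+Rt.apply([0,dy,-.022]));print(((q-[150,60])/.6186*[420/260/1.6154,1]).round(0) if 0 else ((q-[150,60])*1.6154).round(0))
for u,v in[(195,295),(225,295),(195,270),(225,270)]:print((Rt.inv().apply(onz(w,150+u/1.6154,60+v/1.6154,.135)-P)).round(4))
```

```text
[0.47383073 0.09571821 0.11265271]
[186. 307.]
[211. 307.]
[237. 307.]
[ 0.0049 -0.0058 -0.0224]
[ 0.0049  0.0048 -0.0224]
[ 0.0143 -0.0057 -0.0224]
[ 0.0143  0.0047 -0.0224]
```

>>> {"api": "tcp_steps", "payload": {
  "steps": [
    [0, 0, 0, 0, 0, 0],
    [0, 0, 0, 0, 0, 0],
    [0, 0, 0, 0, 0, 0],
    [0, 0, 0, 0, 0, 0]
  ],
  "aperture": 0.046
}}

```text
clock: 9.95
eef_pos: [0.4732, 0.0955, 0.1115]
orientation: [3.142, 0.001, -2.538]
force: [-0.0, -0.4, 0.3]
grip_width: 0.0429
gripper_force: 0.0
```

Run:
```python
from h import *
im=arm.snapshot("wrist")[:,:,::-1]
cv2.imwrite("pics/z5.png",(255*(cv2.resize(im[160:260,210:350],(560,400),interpolation=cv2.INTER_CUBIC)/255.)**.6).astype(np.uint8))
```

```text
(no output)
```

View pics/z5.png

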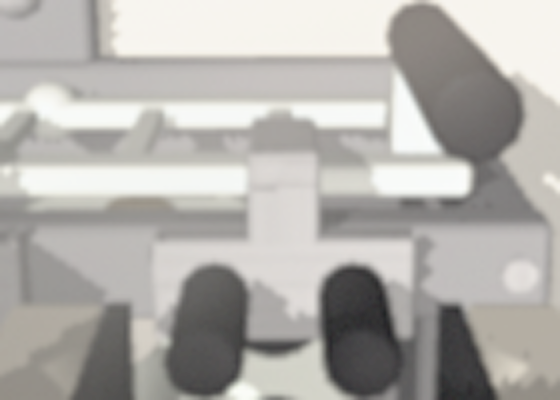

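The pegs stand at (203,360) and (362,355) in the crop, about 20 mm apart, so they appear to have sprung back after my over-squeeze. I'll measure, then squeeze again more gently to 25 mm.

Run:
```python
from h import *
w=arm.camera_info("wrist");s=arm.state();P=np.array(s["eef_pos"]);Rt=R.from_euler('xyz',s["orientation"])
for u,v in[(203,360),(362,355)]:print((Rt.inv().apply(onz(w,210+u/4,160+v/4,.135)-P)).round(4))
```

```text
[ 0.001  -0.0115 -0.0238]
[ 0.0017  0.0112 -0.0238]
```

>>> {"api": "tcp_steps", "payload": {
  "steps": [
    [0.002, 0, 0, 0, 0, 0],
    [0, 0, 0, 0, 0, 0],
    [0, 0, 0, 0, 0, 0],
    [0, 0, 0, 0, 0, 0],
    [0, 0, 0, 0, 0, 0],
    [0, 0, 0, 0, 0, 0]
  ],
  "aperture": 0.0245,
  "grip_n": 6
}}

```text
clock: 10.6
eef_pos: [0.4712, 0.094, 0.1109]
orientation: [-3.142, -0.001, -2.538]
force: [-0.7, -2.6, -0.6]
grip_width: 0.0245
gripper_force: 2.1
```

>>> {"api": "tcp_steps", "payload": {
  "steps": [
    [0, 0, 0, 0, 0, 0],
    [0, 0, 0, 0, 0, 0],
    [0, 0, 0, 0, 0, 0],
    [0, 0, 0, 0, 0, 0]
  ]
}}

```text
clock: 11.0
eef_pos: [0.4713, 0.0941, 0.111]
orientation: [-3.142, -0.0, -2.538]
force: [-0.4, -3.1, -1.5]
grip_width: 0.0245
gripper_force: 2.1
```

>>> {"api": "tcp_steps", "payload": {
  "steps": [
    [0, 0, 0, 0, 0, 0],
    [0, 0, 0, 0, 0, 0]
  ],
  "aperture": 0.028
}}

```text
clock: 11.2
eef_pos: [0.472, 0.0948, 0.1113]
orientation: [3.141, 0.001, -2.538]
force: [0.5, 0.4, -1.1]
grip_width: 0.0277
gripper_force: 0.0
```

>>> {"api": "tcp_steps", "payload": {
  "steps": [
    [0, 0, 0, 0, 0, 0],
    [0, 0, 0, 0, 0, 0]
  ],
  "aperture": 0.034
}}

```text
clock: 11.4
eef_pos: [0.4717, 0.0945, 0.1112]
orientation: [3.142, 0.001, -2.538]
force: [0.4, -0.5, -0.3]
grip_width: 0.0333
gripper_force: 0.0
```

>>> {"api": "tcp_steps", "payload": {
  "steps": [
    [0, 0, 0, 0, 0, 0],
    [0, 0, 0, 0, 0, 0],
    [0, 0, 0, 0, 0, 0]
  ],
  "aperture": 0.046
}}

```text
clock: 11.7
eef_pos: [0.4715, 0.0943, 0.1111]
orientation: [3.142, 0.0, -2.538]
force: [0.2, 0.7, 0.2]
grip_width: 0.0453
gripper_force: 0.0
```

Run:
```python
from h import *
im=arm.snapshot("wrist")[:,:,::-1]
cv2.imwrite("pics/z6.png",(255*(cv2.resize(im[160:260,210:350],(560,400),interpolation=cv2.INTER_CUBIC)/255.)**.6).astype(np.uint8))
```

```text
(no output)
```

View pics/z6.png

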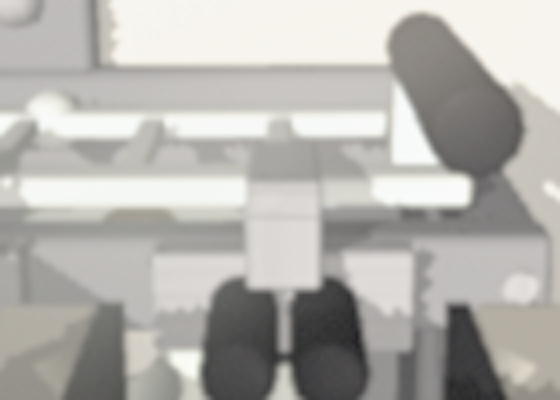

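The pegs now stay squeezed at (240,375) and (330,375), about 13 mm apart, and the hook at (283,250) has lifted. Next is the flat-plate catch.

>>> {"api": "tcp_steps", "payload": {
  "steps": [
    [0, 0, -0.02, 0, 0, 0],
    [0, 0, -0.02, 0, 0, 0],
    [0, 0, -0.02, 0, 0, 0],
    [-0.001, -0.023, 0, 0, 0, 0],
    [0, -0.022, 0, 0, 0, 0],
    [0, -0.022, 0, 0, 0, 0],
    [0, 0, 0, 0, 0, 0],
    [0, 0, 0, 0, 0, 0]
  ]
}}

```text
clock: 12.55
eef_pos: [0.5102, 0.0393, 0.1708]
orientation: [3.141, -0.001, -2.539]
force: [-0.5, 0.2, 0.1]
grip_width: 0.046
gripper_force: 0.0
```

Run:
```python
from h import *
w=arm.camera_info("wrist");im=arm.snapshot("wrist");s=arm.state();P=np.array(s["eef_pos"]);Rt=R.from_euler('xyz',s["orientation"]);print(P)
q=[proj(w,P+Rt.apply([x,y,P[2]-.135])) for x in(-.013,.0,.013) for y in(-.0175,.0175)]
print(np.round(q,1).tolist())
# row profiles of brightness along tool y at plate mid x (z=.135)
for x in(-.008,0,.008):
  ys=np.arange(-.026,.0261,.001);print(x,[int(im[int(round(v)),int(round(u))].mean()) for u,v in(proj(w,P+Rt.apply([x,y,P[2]-.135])) for y in ys)])
```

```bash
python3 g.py -.05 -.033 .111 0
```

```text
[0.51004716 0.03963598 0.17086687]
[[258.7, 234.3], [303.9, 234.2], [258.4, 218.3], [304.2, 218.3], [258.0, 201.9], [304.6, 201.9]]
-0.008 [154, 150, 142, 144, 148, 129, 103, 85, 91, 100, 73, 71, 71, 71, 65, 78, 148, 238, 239, 238, 239, 239, 240, 240, 235, 222, 194, 168, 157, 163, 180, 200, 229, 238, 242, 241, 243, 187, 100, 45, 40, 44, 43, 39, 106, 111, 100, 95, 96, 100, 111, 120, 121]
0 [157, 153, 142, 146, 152, 124, 103, 103, 159, 146, 109, 83, 82, 83, 77, 73, 82, 134, 139, 138, 132, 121, 121, 122, 121, 120, 120, 119, 121, 134, 170, 171, 172, 171, 172, 172, 166, 78, 45, 43, 49, 51, 49, 59, 100, 129, 168, 173, 175, 176, 176, 177, 178]
0.008 [159, 159, 157, 157, 156, 157, 155, 160, 177, 145, 106, 91, 90, 91, 89, 82, 91, 120, 134, 132, 132, 132, 131, 131, 131, 130, 131, 158, 169, 180, 186, 186, 186, 186, 187, 188, 156, 101, 60, 55, 58, 59, 59, 64, 96, 118, 103, 102, 103, 102, 103, 102, 100]
[0.5108 0.0399]
t 12.6 d tool [-0.0007 -0.0002  0.0599] rot [ 0.0002 -0.0004 -0.0039] j [ 0.46  0.12 -0.39 -0.   -1.06 -1.43]
```

>>> {"api": "tcp_steps", "payload": {
  "steps": [
    [0, 0.0005, 0.02, 0, 0, 0],
    [0, 0, 0.02, 0, 0, 0],
    [0, 0, 0.02, 0, 0, 0],
    [0, 0, 0, 0, 0, 0]
  ]
}}

```text
clock: 13.0
eef_pos: [0.5079, 0.0401, 0.1088]
orientation: [3.14, -0.004, -2.537]
force: [0.4, -0.3, -0.3]
grip_width: 0.0462
gripper_force: 0.0
```

>>> {"api": "tcp_steps", "payload": {
  "steps": [
    [0, 0, 0, 0, 0, 0],
    [0, 0, 0, 0, 0, 0],
    [0, 0, 0, 0, 0, 0],
    [0, 0, 0, 0, 0, 0],
    [0, 0, 0, 0, 0, 0]
  ],
  "aperture": 0.030,
  "grip_n": 6
}}

```text
clock: 13.5
eef_pos: [0.5106, 0.0406, 0.1119]
orientation: [-3.142, 0.002, -2.538]
force: [-2.3, 3.0, 3.2]
grip_width: 0.03
gripper_force: 2.1
```

>>> {"api": "tcp_steps", "payload": {
  "steps": [
    [0, 0, 0, 0, 0, 0],
    [0, 0, 0, 0, 0, 0],
    [0, 0, 0, 0, 0, 0],
    [0, 0, 0, 0, 0, 0],
    [0, 0, 0, 0, 0, 0],
    [0, 0, 0, 0, 0, 0]
  ],
  "aperture": 0.0245
}}

```text
clock: 14.1
eef_pos: [0.5102, 0.0404, 0.1113]
orientation: [3.141, 0.001, -2.538]
force: [-2.3, 4.6, 5.3]
grip_width: 0.0245
gripper_force: 4.1
```

>>> {"api": "tcp_steps", "payload": {
  "steps": [
    [0, 0, 0, 0, 0, 0],
    [0, 0, 0, 0, 0, 0]
  ],
  "aperture": 0.028
}}

```text
clock: 14.3
eef_pos: [0.5097, 0.0395, 0.1107]
orientation: [-3.141, -0.001, -2.538]
force: [0.4, -0.4, 1.0]
grip_width: 0.0276
gripper_force: 0.0
```

>>> {"api": "tcp_steps", "payload": {
  "steps": [
    [0, 0, 0, 0, 0, 0],
    [0, 0, 0, 0, 0, 0]
  ],
  "aperture": 0.034
}}

```text
clock: 14.5
eef_pos: [0.5098, 0.0397, 0.1108]
orientation: [-3.142, -0.001, -2.538]
force: [-0.1, 0.5, -0.2]
grip_width: 0.0331
gripper_force: 0.0
```

>>> {"api": "tcp_steps", "payload": {
  "steps": [
    [0, 0, 0, 0, 0, 0],
    [0, 0, 0, 0, 0, 0],
    [0, 0, -0.02, 0, 0, 0],
    [0, 0, -0.02, 0, 0, 0],
    [0, 0, -0.02, 0, 0, 0],
    [0, 0, 0, 0, 0, 0]
  ],
  "aperture": 0.046
}}

```text
clock: 15.1
eef_pos: [0.5117, 0.0405, 0.1739]
orientation: [-3.14, 0.005, -2.537]
force: [-0.3, 0.8, -0.5]
grip_width: 0.046
gripper_force: 0.0
```

Run:
```python
from h import *
w=arm.camera_info("wrist");im=arm.snapshot("wrist");s=arm.state();P=np.array(s["eef_pos"]);Rt=R.from_euler('xyz',s["orientation"]);print(P)
for x0,y0 in((0,0),(0,.066)):
 for x in(-.006,0,.006):
  ys=y0+np.arange(-.026,.0261,.001);print(x,[int(im[int(round(v)),int(round(u))].mean()) for u,v in(proj(w,P+Rt.apply([x0+x,y,P[2]-.135])) for y in ys)])
```

```text
[0.51080744 0.0403954  0.17231859]
-0.006 [155, 155, 150, 151, 149, 133, 92, 89, 94, 113, 112, 112, 112, 108, 93, 76, 69, 69, 70, 65, 138, 222, 235, 161, 117, 86, 67, 57, 55, 54, 62, 67, 74, 60, 48, 50, 50, 47, 94, 185, 235, 240, 230, 212, 175, 165, 156, 141, 118, 113, 118, 152, 164]
0 [157, 154, 146, 154, 150, 131, 108, 100, 114, 125, 127, 127, 126, 122, 99, 81, 78, 78, 78, 74, 70, 76, 78, 78, 77, 77, 76, 74, 73, 73, 73, 72, 70, 58, 54, 56, 56, 54, 71, 124, 173, 174, 174, 173, 170, 164, 167, 173, 175, 175, 175, 177, 180]
0.006 [158, 158, 157, 157, 156, 157, 156, 169, 184, 188, 188, 188, 189, 190, 136, 96, 85, 85, 85, 83, 91, 121, 133, 135, 134, 135, 134, 134, 133, 133, 134, 130, 113, 64, 64, 65, 63, 63, 63, 86, 131, 133, 132, 133, 131, 125, 106, 102, 104, 102, 101, 102, 111]
-0.006 [51, 40, 33, 32, 35, 40, 59, 81, 124, 188, 243, 243, 242, 243, 244, 239, 192, 95, 88, 89, 99, 80, 69, 69, 73, 73, 70, 53, 47, 53, 70, 82, 83, 98, 140, 149, 152, 156, 159, 157, 157, 157, 157, 158, 157, 157, 157, 156, 218, 233, 234, 233, 233]
0 [55, 58, 57, 58, 57, 57, 56, 56, 56, 57, 56, 57, 77, 56, 31, 36, 38, 41, 42, 42, 42, 40, 37, 35, 32, 24, 18, 22, 30, 40, 40, 42, 42, 40, 40, 36, 34, 34, 76, 157, 158, 158, 158, 157, 158, 157, 157, 157, 157, 157, 157, 158, 158]
0.006 [194, 196, 196, 196, 196, 195, 197, 186, 132, 63, 16, 18, 19, 21, 21, 20, 19, 17, 17, 16, 17, 14, 11, 17, 18, 19, 18, 18, 18, 18, 17, 14, 15, 71, 122, 159, 187, 153, 138, 147, 151, 150, 150, 151, 151, 150, 150, 150, 151, 150, 150, 150, 151]
```

```bash
python3 -c "
from h import *
goal([.4278,.097,.16],[np.pi,0,-2.8346])"
```

```text
t 15.15 d tool [0.0362 0.0937 0.0122] rot [-2.000e-04  2.800e-03  2.969e-01] j [ 0.46  0.11 -0.39  0.   -1.06 -1.43]
```

>>> {"api": "tcp_steps", "payload": {
  "steps": [
    [0.012, 0.031, 0, 0, 0, 0],
    [0.012, 0.031, 0, 0, 0, 0],
    [0.012, 0.031, 0.01, 0, 0, 0],
    [0, 0, 0, 0, 0, 0.149],
    [0, 0, 0, 0, 0, 0.149],
    [0, 0, 0, 0, 0, 0],
    [0, 0, 0, 0, 0, 0]
  ],
  "aperture": 0.034,
  "grip_n": 40
}}

```text
clock: 15.85
eef_pos: [0.4273, 0.096, 0.1606]
orientation: [-3.141, -0.001, -2.831]
force: [0.2, 0.6, 1.0]
grip_width: 0.0342
gripper_force: 0.0
```

Run:
```python
from h import *
goal([.4278,.097,.10],[np.pi,0,-2.8346])
w=arm.camera_info("wrist");im=arm.snapshot("wrist");s=arm.state();P=np.array(s["eef_pos"]);Rt=R.from_euler('xyz',s["orientation"])
for x in(-.004,0,.004):
  print(x,[int(im[int(round(v)),int(round(u))].mean()) for u,v in(proj(w,P+Rt.apply([x,y,P[2]-.132])) for y in np.arange(-.02,.0201,.001))])
print([int(im[int(round(v)),int(round(u))].mean()) for u,v in(proj(w,P+Rt.apply([x,0,P[2]-.132])) for x in np.arange(-.02,.0301,.002))])
```

```text
t 15.85 d tool [-0.0008  0.0008  0.0606] rot [-0.0002 -0.0008  0.0032] j [ 0.67 -0.   -0.55 -0.   -1.03 -1.93]
-0.004 [116, 116, 116, 114, 116, 115, 109, 98, 102, 139, 141, 135, 122, 117, 114, 88, 67, 51, 50, 50, 49, 48, 48, 45, 45, 60, 188, 237, 246, 246, 240, 212, 135, 88, 62, 60, 60, 60, 60, 60, 60]
0 [240, 239, 235, 224, 211, 183, 153, 149, 138, 137, 150, 150, 152, 151, 131, 69, 64, 64, 62, 61, 60, 60, 60, 61, 62, 62, 56, 91, 149, 157, 147, 130, 99, 78, 66, 64, 64, 62, 64, 63, 62]
0.004 [152, 159, 162, 169, 193, 199, 202, 197, 188, 224, 239, 242, 243, 244, 238, 95, 72, 72, 77, 75, 74, 74, 72, 66, 63, 59, 82, 165, 230, 153, 111, 108, 91, 72, 69, 68, 68, 73, 80, 78, 78]
[127, 107, 86, 94, 84, 107, 194, 54, 49, 55, 60, 68, 74, 72, 76, 80, 86, 90, 94, 99, 101, 110, 234, 234, 235, 235]
```

>>> {"api": "tcp_steps", "payload": {
  "steps": [
    [0, 0.0005, 0.02, 0, 0, 0],
    [0, 0, 0.02, 0, 0, 0],
    [0, 0, 0.02, 0, 0, 0],
    [0, 0, 0, 0, 0, 0]
  ]
}}

```text
clock: 16.3
eef_pos: [0.4258, 0.0954, 0.0988]
orientation: [-3.14, -0.005, -2.834]
force: [0.1, -1.6, 0.6]
grip_width: 0.0341
gripper_force: 0.0
```

>>> {"api": "tcp_steps", "payload": {
  "steps": [
    [0, 0, 0, 0, 0, 0],
    [0, 0, 0, 0, 0, 0],
    [0, 0, 0, 0, 0, 0],
    [0, 0, 0, 0, 0, 0],
    [0, 0, 0, 0, 0, 0]
  ],
  "aperture": 0,
  "grip_n": 40
}}

```text
clock: 16.8
eef_pos: [0.428, 0.097, 0.1019]
orientation: [3.141, 0.002, -2.835]
force: [-0.2, -0.5, 3.9]
grip_width: 0.012
gripper_force: 40.0
```

>>> {"api": "tcp_steps", "payload": {
  "steps": [
    [0.011, -0.0066, 0, 0, 0, -0.1],
    [0.011, -0.0066, 0, 0, 0, -0.1],
    [0.011, -0.0066, 0, 0, 0, -0.1]
  ]
}}

```text
clock: 17.1
eef_pos: [0.4057, 0.066, 0.1019]
orientation: [-3.141, 0.003, -2.531]
force: [3.0, -0.5, 1.6]
grip_width: 0.0119
gripper_force: 40.0
```

>>> {"api": "tcp_steps", "payload": {
  "steps": [
    [0.011, -0.0066, 0, 0, 0, -0.1],
    [0.011, -0.0066, 0, 0, 0, -0.1],
    [0.011, -0.0066, 0, 0, 0, -0.1],
    [0.011, -0.0066, 0, 0, 0, -0.1],
    [0, 0, 0, 0, 0, 0]
  ]
}}

```text
clock: 17.6
eef_pos: [0.3919, 0.0162, 0.1019]
orientation: [-3.14, 0.002, -2.135]
force: [-0.5, 0.3, 5.6]
grip_width: 0.0116
gripper_force: 40.0
```

>>> {"api": "tcp_steps", "payload": {
  "steps": [
    [0.011, -0.0066, 0, 0, 0, -0.1],
    [0.011, -0.0066, 0, 0, 0, -0.1],
    [0.011, -0.0066, 0, 0, 0, -0.1],
    [0.011, -0.0066, 0, 0, 0, -0.1],
    [0, 0, 0, 0, 0, 0]
  ]
}}

```text
clock: 18.1
eef_pos: [0.3985, -0.0344, 0.1017]
orientation: [-3.141, 0.0, -1.736]
force: [-1.1, 1.4, 9.9]
grip_width: 0.0121
gripper_force: 40.0
```

>>> {"api": "tcp_steps", "payload": {
  "steps": [
    [0.011, -0.0066, 0, 0, 0, -0.1],
    [0.011, -0.0066, 0, 0, 0, -0.1],
    [0.011, -0.0066, 0, 0, 0, -0.1],
    [0.011, -0.0066, 0, 0, 0, -0.1],
    [0.006, -0.0036, 0, 0, 0, -0.05],
    [0, 0, 0, 0, 0, 0],
    [0, 0, 0, 0, 0, 0],
    [0, 0, 0, 0, 0, 0],
    [0, 0, 0, 0, 0, 0],
    [0, 0, 0, 0, 0, 0]
  ]
}}

```text
clock: 19.1
eef_pos: [0.4284, -0.083, 0.1017]
orientation: [-3.141, -0.0, -1.289]
force: [-3.0, 0.2, 8.8]
grip_width: 0.0115
gripper_force: 40.0
```

Run:
```python
from h import *
s=arm.state();d=np.array(s["eef_pos"])[:2]-[.5198,.0059];print("gate",np.arctan2(d[1],d[0])%(2*np.pi)-np.arctan2(.0911,-.092),np.linalg.norm(d),s["joint_pos"])
w=arm.camera_info("wrist");im=arm.snapshot("wrist")
```

```text
gate 1.551947399633311 0.12744135543666363 [ 2.64204191e-01  5.96145129e-02 -6.36061913e-01  5.04094457e-04
 -8.74778889e-01  1.73499128e-02]
```

```bash
python3 -c "
from h import *
print(arm.state()['qvel'].__class__, np.round(arm.state()['qvel'],3)); print(arm.sign_off())"
```

```text
<class 'numpy.ndarray'> [-0.001 -0.001 -0.001 -0.001 -0.001 -0.   ]
the job is handed in; nothing more can be done
None
```

The job is handed in at about 19 s: the carousel is turned one click, both catches are released (round pegs first; my first squeeze sprang back, so I repeated it more gently and it held), and the gripper holds the gate open at about 1.55 rad; I planned clear of the cap, tray and tweezers but did not re-measure them or the carousel and catches at the end, and the sign-off gave no verdict.

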